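# Gauge the jaw gap of a setter's vice with the slab-handled feeler

## Task

Check the jaw gap of the round setter's vice. From the wooden rack take the feeler gauge with the flat slab handle, not the one with the round mushroom handle, whose thin blade would go in loose; leave that one in the rack. Slide the blade straight down between the two sprung jaws, pushing against their light drag until its tip is on the bottom of the gap, then let go and leave it standing there.

Things in the scene. Friction and masses are not known exactly. Their poses are not given: they have to be found in the camera images.
- feeler: Gauge to use, upright in a rack slot (either one). Origin: blade tip; z up, x along blade width, y across it. Steel blade 18 (x) x 8 (y) x 40 long, lowest 6 mm thinned to 5; brass collar 28 x 18, z 40-46 mm, rests on the rack top 56 mm above the bench: lift 40 mm to clear. Pale flat slab handle 26 (x) x 16 (y), z 46-96 mm: grip across the 16, about 75 mm above origin. 80 g.
- thin_feeler: The other gauge, not to be used: same length, 4 mm thick blade that goes in loose, dark round handle with a mushroom head 32 mm across. Origin and axes as the other's. Stands in the rack's other slot, 80 mm away along the gauges' x axis; leave it there.
- vice: Fixed round dark steel vice, 124 mm across, 45 high, with two bright jaws on top, each 50 (x) x 22 (y) x 38 high. Origin: centre of underside on the bench, straight below the middle of the gap; x along the gap, y across it. Each jaw is sprung and gives up to 12 mm outwards, from about 2 N, 0.15 N per mm more. The blade may go in either way round.
- gap_floor (a point): Centre of the bottom of the gap, 45 mm above the bench; axes as the vice's. The gap is 6 wide (y), 38 deep, open on top and at both ends; its top 20 mm flares to 30 wide. Pushing the 8 mm blade in takes some 4 to 8 N at the flare's foot, then 1 to 2 N of drag; it then stands gripped. When home its tip is on this point, the collar 2 mm above the jaw tops.
There are look-alikes about, which are no part of the job. Leave any black or red look-alike of the feeler alone.

How it is judged:
By the outcome, as a careful person would: the job done as asked, in the order asked, and still so for the second after the job is handed in, with the robot touching nothing.
It also fails if it takes over 43 s, if anything falls off the work surface, if the arm or the gripper's body presses on something with over 40 N, if the wrist force passes 120 N, or if a joint passes its speed limit or range.

## Robot

A 6-joint arm with a two-finger parallel gripper is mounted at the origin on the work surface. World frame = base frame: x ahead of the robot, y to its left, z up, the work surface at z = 0. Lengths are in mm, angles in rad, forces in N, time in s.
With the tool pointing down it reaches from about 275 to 750 mm from the base axis. Payload 10.2 kg.
Tool frame: the origin (TCP) lies midway between the tips of the shut fingers; the grasp point (between the pads) lies 19 mm behind it; z points along the fingers, y is the line along which they close (so a half turn about z gives the same grasp; the last joint's range is limited). The gripper opens to 85 mm and grips with 20 to 120 N. Pads are 22 mm wide; open, the fingers measure 114 mm over their backs; the gripper's body (76 mm by 85 mm) begins 54 mm behind the grasp point. The pads swing forward as they close: fully open they stand 13 mm farther back than shut.
Start: joints at [0.972, 0.313, 1.498, -0, 1.331, -0.223], TCP at [192.697, 488.364, 231.294] pointing down, gripper open.
Joint ranges: [-2.94, 2.94], [-0.97, 2.17], [0.19, 2.56], [-1.23, 4.37], [0.02, 3.11], [-2.88, 2.88]. Speed limits (rad/s): [2.39, 2.39, 3.01, 3.14, 3.14, 3.14].

## Interface

Orientations are given as a unit quaternion [w, x, y, z].
In Python, from rig import ctrl gives the robot as it stands.
- The arm moves only by the tool send_rows, never from a script. Its argument "targets" is a list of rows, each an object with "offset": the shift along the world's x, y, z in cm, a list of three; "spin": the turn about the world's z in rad. A call has 1 to 8 rows; each row is the pose to reach, as a shift and turn from the pose commanded when the call began; what a row does not reach only later rows make up. A row lasts 1/12 s, in which the tool goes at most 41.7 mm and 7.16 degrees, less where a joint would pass 70% of its speed; a pose out of reach is approached as far as the arm can. A call with a gripper value outside its range is refused whole. "grip" is the opening, from 0 (shut) to 1 (fully open), set as the call begins (left out, the last holds). The fingers move at their own pace and stop on an object; "squeeze" is the grip in N (left out, the last holds). Time passes only in rows, so rows that repeat a pose let the fingers close. It gives the time, the measured TCP pose, the force, the opening and the grip force at its end, in the units of the state.
- ctrl.sense(): the state, without advancing time (a new reading comes with each control period).
- ctrl.capture(name): name is "scene" or "top"; returns (picture, depth): 420x560x3 uint8, red, green, blue; 420x560 float32, mm along the optical axis (not along the pixel's ray), 0 where there is no reading.
- ctrl.calibration(name): a dict with "fx", "fy", "cx", "cy" (pixels), "view" (4x4, takes a point from world to camera coordinates). Camera axes: x right, y down, z forward; pixel columns grow to the right and rows downward; lengths in mm; the calibration is good to about 2 mm. A picture is of the moment at which its call begins. calibration takes no time and is no camera call.
- ctrl.finish_job(): hands the job in; it is judged then, once.
Trained networks look in the newest picture that a camera, given by its name, has taken for a name from the list of things; names that differ only in an ending like _2 or _b are one class to them, and where a whole thing is asked for, a point or a joint stands for the part that bears it (a point fixed in the world has none). Each returns a list of dicts, best first, with "conf" (0 to 1); they miss things now and then, are a little off and sometimes report something else, mostly with a low value. They report only what shows in the picture. A call takes as long as a camera call. They do not tell look-alikes from the thing itself.
- ctrl.search_frame(camera, query): "box" ([left, top, right, bottom] in pixels, round what is visible of it).
- ctrl.place_of(camera, query): "uv" ([column, row] in pixels: a listed point, or the origin of a listed thing).
The state is a dict: "time_s": time; "joints": joint angles; "dq": joint speeds; "tau": joint torques, N m; "eef_pos": TCP position; "ee_rot": TCP orientation; "force": force on the tool from outside, world axes, zero at the start; "wrist_torque": the same for the moment, N m; "grip_width": opening from 0.0 (shut) to 1.0 (fully open); "grip_force": force on a finger pad.
Only numpy, scipy, OpenCV 4.12 (cv2) and the standard library are available. Lean on these libraries where they do the work, as an engineer would, in place of code of your own. Each camera call takes 0.05 s, during which the arm holds its last target. There are 200 camera calls.

## Working session

There is one attempt and no reset: what is moved stays moved. The work goes in short steps, Python scripts to look and compute and a tool call to move; the robot and the scene stay as the last step left them, time stands still between calls to the robot, and variables do not carry over. Pictures are saved under pics/ and viewed, at most 10 in all, crops included, and the job is handed in when it is done.

Besides the shell and the picture viewer there is one more tool, called after ">>>" as name(argument=value, ...), one argument or row to a line, values as JSON. send_rows: Moves the arm, as the interface text tells. Its arguments: {"type":"object","properties":{"targets":{"type":"array"},"grip":{"type":"number"},"squeeze":{"type":"number"}},"required":["targets"]}

```bash
ls; mkdir -p pics; cat > h.py <<'E'
import numpy as np, cv2
from rig import ctrl
def cap(n):
    p,d=ctrl.capture(n); return p,d
def world(n,u,v,z):  # depth z
    c=ctrl.calibration(n); V=np.array(c["view"])
    pc=np.stack([(u-c["cx"])/c["fx"]*z,(v-c["cy"])/c["fy"]*z,z],-1)
    return (pc-V[:3,3])@V[:3,:3]
def atz(n,u,v,h):  # ray meets plane z=h
    c=ctrl.calibration(n); V=np.array(c["view"]); R=V[:3,:3]
    o=-R.T@V[:3,3]; r=R.T@np.array([(u-c["cx"])/c["fx"],(v-c["cy"])/c["fy"],1])
    return o+r*(h-o[2])/r[2]
def cloud(n,d):
    v,u=np.mgrid[:d.shape[0],:d.shape[1]]; return world(n,u.astype(float),v.astype(float),d.astype(float))
E
python3 - <<'E'
from h import *
for n in("scene","top"):
    p,d=cap(n); cv2.imwrite(f"pics/{n}1.png",p[...,::-1]); 
    np.savez(f"{n}1.npz",p=p,d=d)
    for q in("feeler","thin_feeler","vice"):
        print(n,q,[(np.round(r["conf"],2),np.round(r["box"])) for r in ctrl.search_frame(n,q)][:5])
    for q in("feeler","gap_floor"):
        print(n,q,[(np.round(r["conf"],2),np.round(r["uv"])) for r in ctrl.place_of(n,q)][:5])
s=ctrl.sense();print(s["time_s"],s["eef_pos"],s["ee_rot"],s["force"])
E
```

```text
pics
scene feeler [(np.float64(0.74), array([437., 231., 453., 288.])), (np.float64(0.73), array([353., 206., 367., 253.])), (np.float64(0.64), array([131., 180., 197., 243.])), (np.float64(0.58), array([383., 229., 400., 270.]))]
scene thin_feeler [(np.float64(0.65), array([356., 257., 376., 295.]))]
scene vice [(np.float64(0.79), array([130., 181., 198., 242.])), (np.float64(0.72), array([385., 231., 402., 269.]))]
scene feeler [(np.float64(0.93), array([358., 253.])), (np.float64(0.91), array([436., 278.]))]
scene gap_floor [(np.float64(0.96), array([161., 210.]))]
top feeler [(np.float64(0.78), array([123., 262., 150., 282.])), (np.float64(0.63), array([214., 251., 233., 270.])), (np.float64(0.58), array([161., 220., 178., 239.]))]
top thin_feeler [(np.float64(0.73), array([163., 173., 183., 198.]))]
top vice [(np.float64(0.7), array([369., 146., 435., 208.]))]
top feeler [(np.float64(0.88), array([149., 268.])), (np.float64(0.58), array([180., 231.])), (np.float64(0.46), array([229., 256.]))]
top gap_floor [(np.float64(0.8), array([410., 174.]))]
0.6 [192.68251669 488.35168278 231.29007386] [-9.56952721e-06  1.86785514e-01  9.82400718e-01 -1.92153145e-05] [ 0.28375445 -0.45620262 -0.84279567]
```

View pics/scene1.png

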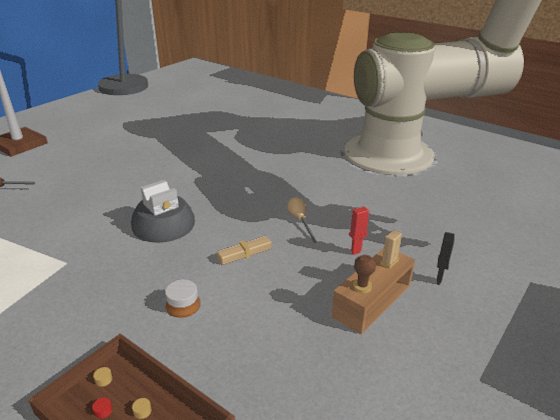

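View pics/top1.png

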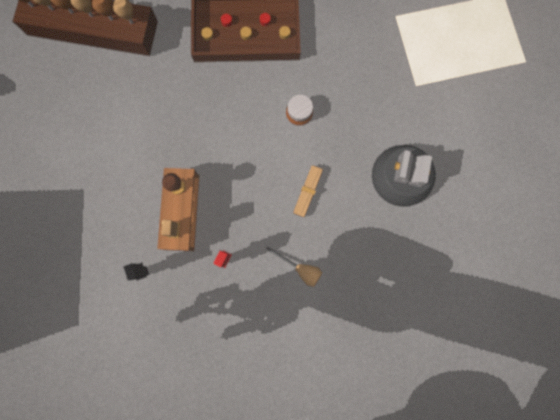

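The scene shows the wanted pale slab handle in the rack at scene (392,248), top (169,228). These could be taken for it:
- the mushroom gauge, top (172,182)
- the red look-alike, top (221,258)
- the black look-alike, top (135,271)
- a tan stick lying at top (308,190)

The vice is at top (403,175). I choose the slab in the rack and check it in one crop.

```bash
python3 - <<'E'
from h import *
T=np.load("top1.npz");S=np.load("scene1.npz")
a=cv2.resize(T["p"][160:260,145:215],(350,500),interpolation=cv2.INTER_CUBIC)
b=cv2.resize(T["p"][140:215,365:440],(440,440),interpolation=cv2.INTER_CUBIC)
im=np.zeros((500,800,3),np.uint8); im[:,:350]=a; im[:440,355:795]=b
cv2.imwrite("pics/crop1.png",im[...,::-1])
def rect(P,m,name):
    q=P[m][:,:2].astype(np.float32); (c,s,an)=cv2.minAreaRect(q); print(name,m.sum(),np.round(c,1),np.round(s,1),round(an,1),"z",np.round(np.median(P[m][:,2]),1))
for n,D,R,V in(("top",T,(155,160,205,260),(365,140,440,215)),("scene",S,(325,225,425,330),(120,170,205,250))):
    P=cloud(n,D["d"]); M=np.zeros(D["d"].shape,bool); M[R[1]:R[3],R[0]:R[2]]=1
    M&=D["d"]>0; z=P[...,2]
    rect(P,M&(z>50)&(z<60),n+" racktop"); 
    H=M&(z>95)&(z<160); k,l=cv2.connectedComponents(H.astype(np.uint8))
    for i in range(1,k):
        if (l==i).sum()>8: rect(P,l==i,n+" high")
    M=np.zeros_like(M); M[V[1]:V[3],V[0]:V[2]]=1; M&=D["d"]>0
    rect(P,M&(z>38)&(z<50),n+" vicebody")
    H=M&(z>75)&(z<95); k,l=cv2.connectedComponents(H.astype(np.uint8))
    for i in range(1,k):
        if (l==i).sum()>8: rect(P,l==i,n+" jaw")
c=ctrl.calibration("top");print(c["fx"],np.round(c["view"],2))
E
```

```text
top racktop 1929 [507.4 230.8] [ 57.  150.4] 86.1 z 56.4
top high 280 [546.8 227.7] [29.8 31.2] 89.2 z 109.0
top high 183 [466.9 233.2] [16.1 25.3] 85.9 z 112.0
top vicebody 1236 [ 566.7 -205.2] [100.7  99.6] 11.0 z 44.9
top jaw 224 [ 571.8 -188.9] [15.6 50.6] 74.6 z 82.5
top jaw 271 [ 563.1 -222.2] [16.8 50.5] 75.5 z 82.3
scene racktop 1802 [496.1 193.5] [131.2 173.1] 86.2 z 56.5
scene high 229 [469.  232.6] [17.1 27.2] 88.9 z 109.4
scene high 347 [551.  228.7] [27. 31.] 25.6 z 107.3
scene vicebody 767 [ 577.1 -197.1] [ 81.4 102.7] 51.0 z 45.6
scene jaw 223 [ 565.5 -222.3] [20.2 50.7] 76.7 z 81.6
scene jaw 186 [ 574.1 -187.3] [15.5 50.9] 72.2 z 82.1
413.2449988788692 [[-3.0000e-02 -1.0000e+00  1.0000e-02  5.3030e+01]
 [-9.9000e-01  3.0000e-02 -1.5000e-01  5.1053e+02]
 [ 1.5000e-01 -2.0000e-02 -9.9000e-01  7.4092e+02]
 [ 0.0000e+00  0.0000e+00  0.0000e+00  1.0000e+00]]
```

View pics/crop1.png

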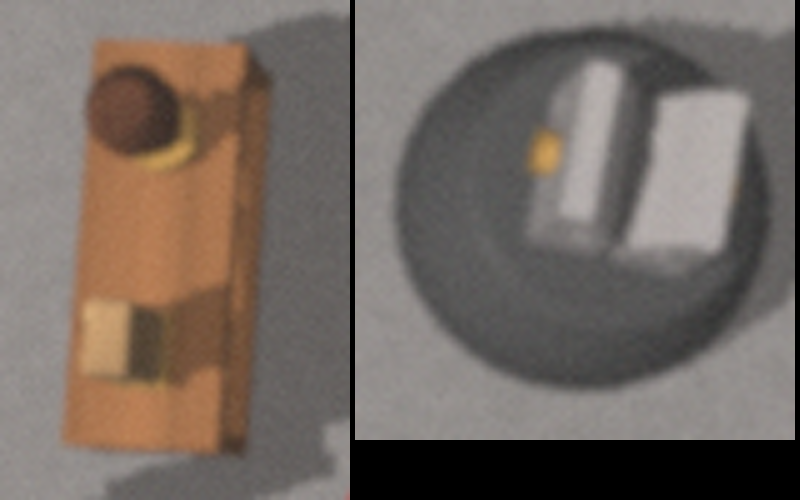

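The crop confirms the pale slab in the rack's lower slot, about 82 mm from the mushroom gauge. The vice gap runs along about -14.8°. Setting out above the slab.

>>> send_rows(
  targets=[
    {"offset": [27.5,-25.5,-4],"spin": 0.305},
    {"offset": [27.5,-25.5,-4],"spin": 0.305},
    {"offset": [27.5,-25.5,-4],"spin": 0.305},
    {"offset": [27.5,-25.5,-4],"spin": 0.305},
    {"offset": [27.5,-25.5,-4],"spin": 0.305},
    {"offset": [27.5,-25.5,-4],"spin": 0.305},
    {"offset": [27.5,-25.5,-4],"spin": 0.305},
    {"offset": [27.5,-25.5,-4],"spin": 0.305},
  ],
  grip=1,
)

```text
time_s: 1.27
eef_pos: [429.9, 267.9, 197.0]
ee_rot: [0.0, 0.035, 0.999, 0.0]
force: [1.2, 0.6, -0.1]
grip_width: 0.996
grip_force: 0.0
```

>>> send_rows(
  targets=[
    {"offset": [0,0,0],"spin": 0},
    {"offset": [0,0,0],"spin": 0},
  ],
)

```text
time_s: 1.43
eef_pos: [429.8, 268.2, 196.6]
ee_rot: [-0.0, 0.037, 0.999, -0.0]
force: [-0.3, 0.3, -0.2]
grip_width: 0.998
grip_force: 0.0
```

>>> send_rows(
  targets=[
    {"offset": [3.8,-3.5,-1.5],"spin": 0},
    {"offset": [3.8,-3.5,-1.5],"spin": 0},
    {"offset": [3.8,-3.5,-1.5],"spin": 0},
    {"offset": [3.8,-3.5,-1.5],"spin": 0},
  ],
)

```text
time_s: 1.77
eef_pos: [466.1, 235.2, 181.9]
ee_rot: [-0.0, 0.035, 0.999, 0.0]
force: [-0.7, 0.5, -0.3]
grip_width: 1.0
grip_force: 0.0
```

```bash
python3 - <<'E'
from h import *
p,d=cap("scene"); cv2.imwrite("pics/s2.png",cv2.resize(p[130:330,300:480],(720,800))[:600,:,::-1])
s=ctrl.sense();print(s["time_s"],s["eef_pos"],s["ee_rot"])
P=cloud("scene",d); z=P[...,2]; M=np.zeros(d.shape,bool); M[225:330,370:425]=1
m=M&(d>0)&(z>95)&(z<116); q=P[m]; print(cv2.minAreaRect(q[:,:2].astype(np.float32)),len(q))
m=m&(z>107);q=P[m]; print(cv2.minAreaRect(q[:,:2].astype(np.float32)),len(q),z[m].max())
E
```

```text
1.8167 [465.96656966 235.54091956 182.24884196] [-6.46306203e-05  3.50206349e-02  9.99386572e-01  1.75567282e-04]
((505.5247497558594, 233.23828125), (101.95148468017578, 18.187589645385742), 0.8822558522224426) 315
((504.53369140625, 233.1371612548828), (100.03533172607422, 17.010818481445312), 0.42525407671928406) 172 113.99716471044931
```

View pics/s2.png

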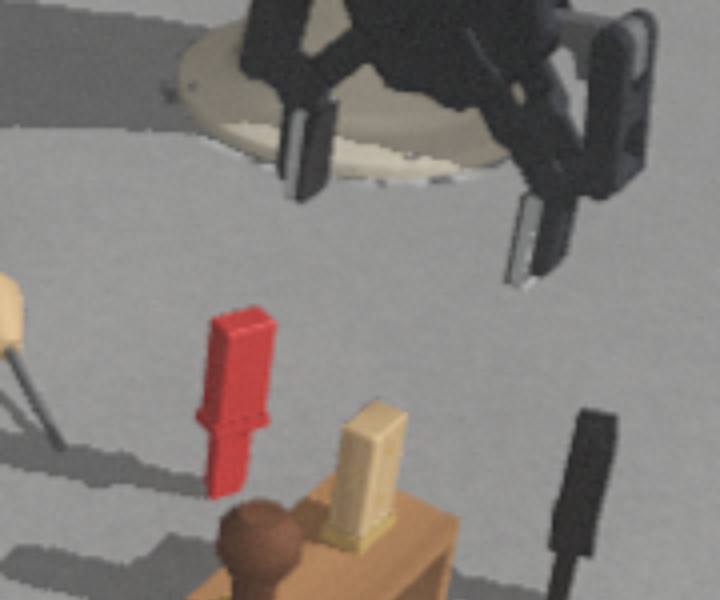

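The crop shows the open gripper above the pale slab (crop 370,470). Red (240,400) and black (585,480) stand clear. Descending.

>>> send_rows(
  targets=[
    {"offset": [0.2,-0.2,-3.5],"spin": 0},
    {"offset": [0.2,-0.2,-7],"spin": 0},
    {"offset": [0.2,-0.2,-9.5],"spin": 0},
    {"offset": [0.2,-0.2,-10.7],"spin": 0},
    {"offset": [0.2,-0.2,-10.7],"spin": 0},
    {"offset": [0.2,-0.2,-10.7],"spin": 0},
  ],
)

```text
time_s: 2.32
eef_pos: [468.3, 233.6, 75.6]
ee_rot: [0.0, 0.035, 0.999, 0.0]
force: [-1.0, -0.5, 0.7]
grip_width: 1.003
grip_force: 0.0
```

>>> send_rows(
  targets=[
    {"offset": [0,0,0],"spin": 0},
    {"offset": [0,0,0],"spin": 0},
    {"offset": [0,0,0],"spin": 0},
    {"offset": [0,0,0],"spin": 0},
    {"offset": [0,0,0],"spin": 0},
    {"offset": [0,0,0],"spin": 0},
    {"offset": [0,0,0],"spin": 0},
    {"offset": [0,0,0],"spin": 0},
  ],
  grip=0,
  squeeze=50,
)

```text
time_s: 2.98
eef_pos: [468.8, 232.6, 75.3]
ee_rot: [0.0, 0.035, 0.999, 0.0]
force: [-0.7, 0.3, 3.9]
grip_width: 0.187
grip_force: 49.6
```

>>> send_rows(
  targets=[
    {"offset": [0,0,1.5],"spin": 0},
    {"offset": [0,0,3.5],"spin": 0},
    {"offset": [0,0,6],"spin": 0},
    {"offset": [0,0,8.5],"spin": 0},
    {"offset": [0,0,10],"spin": 0},
    {"offset": [0,0,10],"spin": 0},
    {"offset": [0,0,10],"spin": 0},
  ],
)

```text
time_s: 3.57
eef_pos: [468.7, 232.6, 174.8]
ee_rot: [0.0, 0.035, 0.999, 0.0]
force: [-0.5, 0.5, -1.2]
grip_width: 0.181
grip_force: 49.2
```

>>> send_rows(
  targets=[
    {"offset": [2,-8,0],"spin": -0.05},
    {"offset": [4,-16,0],"spin": -0.09},
    {"offset": [5,-22,0],"spin": -0.12},
    {"offset": [6,-25,0],"spin": -0.15},
    {"offset": [7,-28,0],"spin": -0.187},
    {"offset": [8,-31,0],"spin": -0.187},
    {"offset": [8,-31,0],"spin": -0.187},
    {"offset": [8,-31,0],"spin": -0.187},
  ],
)

```text
time_s: 4.23
eef_pos: [548.5, -80.7, 173.0]
ee_rot: [-0.001, 0.13, 0.992, 0.0]
force: [0.2, -0.0, -0.8]
grip_width: 0.18
grip_force: 49.3
```

>>> send_rows(
  targets=[
    {"offset": [0.6,-4,0],"spin": 0},
    {"offset": [1.2,-8,0],"spin": 0},
    {"offset": [1.7,-11,0],"spin": 0},
    {"offset": [1.95,-12.4,0],"spin": 0},
    {"offset": [1.95,-12.4,0],"spin": 0},
    {"offset": [1.95,-12.4,0],"spin": 0},
  ],
)

```text
time_s: 4.73
eef_pos: [567.7, -200.9, 173.5]
ee_rot: [-0.001, 0.129, 0.992, 0.001]
force: [0.1, 1.3, -0.9]
grip_width: 0.18
grip_force: 49.3
```

```bash
python3 - <<'E'
from h import *
s=ctrl.sense();print(s["time_s"],s["eef_pos"],s["ee_rot"])
for n in("scene","top"):
    p,d=cap(n); np.savez(f"{n}3.npz",p=p,d=d)
    print(n,[(np.round(r["conf"],2),np.round(r["uv"],1),np.round(atz(n,*r["uv"],45),1)) for r in ctrl.place_of(n,"gap_floor")][:3])
    print(n,[(np.round(r["conf"],2),np.round(r["uv"],1),np.round(atz(n,*r["uv"],116),1)) for r in ctrl.place_of(n,"feeler")][:4])
    if n=="scene":cv2.imwrite("pics/s3.png",cv2.resize(p[110:260,90:250],(640,600),interpolation=cv2.INTER_CUBIC)[...,::-1])
    c=ctrl.calibration(n);V=np.array(c["view"])
    for q in([568,-205,45],[568,-205,116],[568,-205,83]):
        k=V[:3,:3]@q+V[:3,3]; print(q,c["fx"]*k[0]/k[2]+c["cx"],c["fy"]*k[1]/k[2]+c["cy"])
E
```

```text
4.7333 [ 567.73664352 -200.86552792  173.47501262] [-1.16521494e-03  1.28857686e-01  9.91662161e-01  7.05224397e-04]
scene [(np.float64(0.59), array([162. , 204.8]), array([ 565.6, -207.2,   45. ]))]
scene [(np.float64(0.86), array([355.2, 250.7]), array([546.1, 208.3, 116. ])), (np.float64(0.74), array([161.6, 172.6]), array([ 560.1, -201.5,  116. ])), (np.float64(0.65), array([437.8, 279.8]), array([533.4, 331.6, 116. ]))]
[568, -205, 45] 161.80120970919012 205.69740119834856
[568, -205, 116] 157.1073662701588 173.63097433682572
[568, -205, 83] 159.33695297606295 188.8626027379326
top [(np.float64(0.74), array([410.1, 172.4]), array([ 564.9, -208.2,   45. ]))]
top [(np.float64(0.73), array([148.2, 270.8]), array([395.8, 260.6, 116. ])), (np.float64(0.71), array([227.5, 259.6]), array([410.3, 130.3, 116. ])), (np.float64(0.37), array([418.4, 164.9]), array([ 562.3, -199.3,  116. ]))]
[568, -205, 45] 408.3092518855382 170.85589885785032
[568, -205, 116] 421.44043446137425 161.56153502000407
[568, -205, 83] 415.0290989204142 166.09953339601122
```

View pics/s3.png

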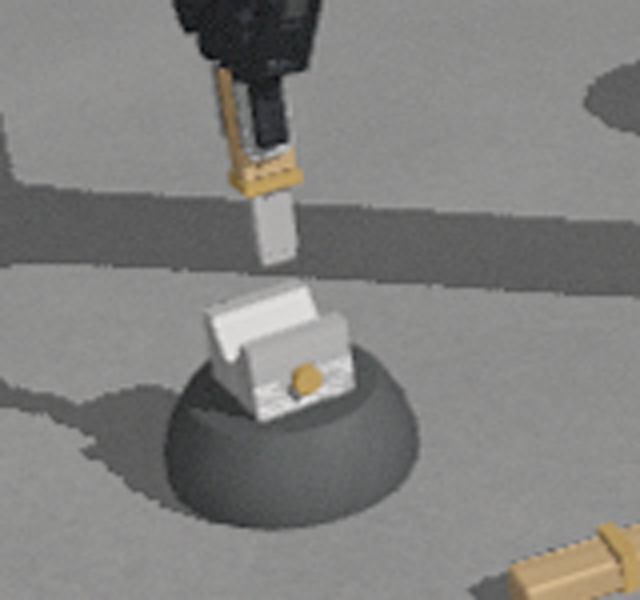

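The crop shows the blade upright in the grip (crop 275,230), roughly over the gap (crop 280,330). Settling, then measuring blade against jaws within one camera's cloud.

>>> send_rows(
  targets=[
    {"offset": [0,0,0],"spin": 0},
    {"offset": [0,0,0],"spin": 0},
    {"offset": [0,0,0],"spin": 0},
  ],
)

```text
time_s: 5.28
eef_pos: [568.2, -201.2, 175.1]
ee_rot: [0.0, 0.128, 0.992, -0.0]
force: [0.4, 0.4, -1.3]
grip_width: 0.184
grip_force: 49.3
```

```bash
python3 - <<'E'
from h import *
s=ctrl.sense();print(s["time_s"],s["eef_pos"],s["ee_rot"])
a=np.radians(-14.8); R=np.array([[np.cos(a),np.sin(a)],[-np.sin(a),np.cos(a)]])
for n in("scene","top"):
    p,d=cap(n); np.savez(f"{n}4.npz",p=p,d=d)
    P=cloud(n,d)[d>0]; q=(P[:,:2]-[568,-205])@R.T; z=P[:,2]
    near=np.hypot(*q.T)<60
    for lo,hi,t in((76,80,"jaw76"),(80,86,"jawtop"),(114,122,"tip"),(122,130,"blade"),(130,150,"blade"),(156,162,"collar")):
        m=near&(z>lo)&(z<hi)&((np.hypot(*q.T)<35) if lo>100 else True)
        if m.sum()<4: continue
        f=lambda k:np.round(np.percentile(q[m,k],[2,10,50,90,98]),1)
        print(n,t,m.sum(),"x'",f(0),"y'",f(1))
        if t=="jawtop":
            for sg in(1,-1):
                g=m&(sg*q[:,1]>0); print("  ",sg,g.sum(),np.round(np.percentile(q[g,0],[2,98]),1),np.round(np.percentile(q[g,1],[2,50,98]),1),cv2.minAreaRect(q[g].astype(np.float32))[2])
E
```

```text
5.2833 [ 568.24005652 -201.19640128  175.05297991] [ 5.72730121e-05  1.28409888e-01  9.91721179e-01 -3.06001316e-05]
scene jaw76 122 x' [-21.7 -17.    4.7  25.   25.8] y' [-21.1 -15.5 -11.4  24.2  25.5]
scene jawtop 254 x' [-23.2 -18.9   2.   22.2  25.9] y' [-26.7 -23.5 -13.6  23.3  24.7]
   1 122 [-22.8  25.9] [12.8 20.7 25.1] 1.0172303915023804
   -1 132 [-22.9  25.7] [-27.4 -18.3 -13.2] 88.27778625488281
scene tip 21 x' [-9.7 -8.8 -1.6  5.7  6.1] y' [0.1 2.3 5.5 6.5 7.4]
scene blade 36 x' [-9.2 -8.4  0.6  7.   7.9] y' [0.4 3.3 6.9 9.1 9.5]
scene blade 108 x' [-11.   -8.5  -0.    6.8   7.6] y' [-0.6  4.2  7.   8.6  9.3]
scene collar 45 x' [-14.  -12.2   2.   11.9  12.5] y' [-4.8  4.2 11.7 13.1 13.5]
top jaw76 64 x' [-25.2 -24.9  -8.3  11.3  20.8] y' [-22.  -14.7 -10.7  24.   24.2]
top jawtop 294 x' [-24.9 -22.2  -6.5  15.7  22.6] y' [-25.2 -22.4  15.5  23.1  24.2]
   1 182 [-24.6  23.7] [12.5 19.  24.4] 89.96672058105469
   -1 112 [-25.    2.6] [-25.4 -19.2 -13.3] 1.5868881940841675
top blade 19 x' [-12.4 -12.3  -9.1   2.6   5. ] y' [1.6 3.  7.8 8.2 8.4]
top blade 20 x' [-12.  -11.9  -8.1   2.5   4.7] y' [1.1 3.4 7.8 8.3 8.6]
```

>>> send_rows(
  targets=[
    {"offset": [0,-0.38,0],"spin": 0},
    {"offset": [0,-0.38,-1],"spin": 0},
    {"offset": [0,-0.38,-2.2],"spin": 0},
    {"offset": [0,-0.38,-3.4],"spin": 0},
    {"offset": [0,-0.38,-4.2],"spin": 0},
    {"offset": [0,-0.38,-4.5],"spin": 0},
    {"offset": [0,-0.38,-4.5],"spin": 0},
    {"offset": [0,-0.38,-4.5],"spin": 0},
  ],
)

```text
time_s: 6.05
eef_pos: [568.4, -205.3, 130.2]
ee_rot: [0.0, 0.129, 0.992, -0.0]
force: [0.2, 0.6, 0.2]
grip_width: 0.177
grip_force: 49.3
```

```bash
python3 - <<'E'
from h import *
p,d=cap("scene"); cv2.imwrite("pics/s4.png",cv2.resize(p[140:250,110:220],(600,600),interpolation=cv2.INTER_CUBIC)[...,::-1])
s=ctrl.sense();print(s["time_s"],s["eef_pos"],s["ee_rot"],s["force"],s["wrist_torque"])
E
```

```text
6.1 [ 568.49288826 -205.3729758   130.55116999] [ 4.92397765e-04  1.28549462e-01  9.91702954e-01 -2.10034974e-04] [ 0.50528779  0.1420583  -0.88478456] [ 0.00713355 -0.04385336 -0.02024034]
```

View pics/s4.png

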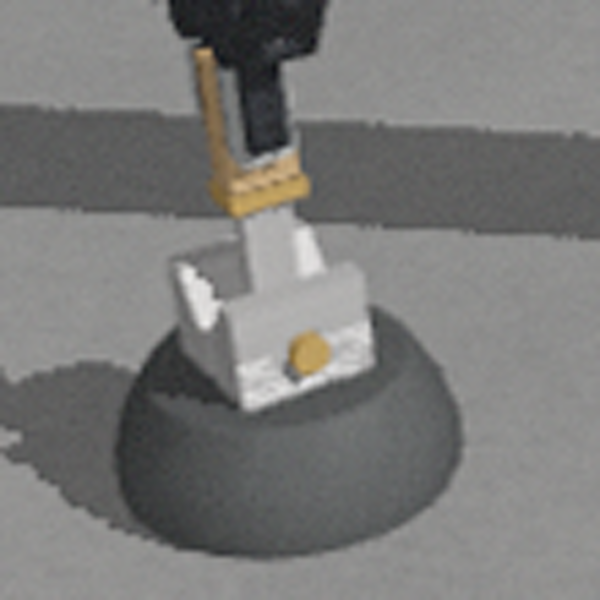

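The crop shows the blade (270,260) in the flare, centred along the jaws. Pushing down gently, another 20 mm.

>>> send_rows(
  targets=[
    {"offset": [0,0,-0.4],"spin": 0},
    {"offset": [0,0,-0.8],"spin": 0},
    {"offset": [0,0,-1.1],"spin": 0},
    {"offset": [0,0,-1.4],"spin": 0},
    {"offset": [0,0,-1.4],"spin": 0},
  ],
)

```text
time_s: 6.52
eef_pos: [568.2, -205.3, 115.5]
ee_rot: [-0.0, 0.129, 0.992, -0.0]
force: [-0.4, -1.8, -1.3]
grip_width: 0.177
grip_force: 49.2
```

>>> send_rows(
  targets=[
    {"offset": [0,0,-0.3],"spin": 0},
    {"offset": [0,0,-0.6],"spin": 0},
    {"offset": [0,0,-0.8],"spin": 0},
    {"offset": [0,0,-0.8],"spin": 0},
    {"offset": [0,0,-0.8],"spin": 0},
  ],
)

```text
time_s: 6.93
eef_pos: [568.0, -205.2, 107.6]
ee_rot: [-0.0, 0.129, 0.992, 0.0]
force: [-0.8, -1.7, -2.1]
grip_width: 0.177
grip_force: 49.2
```

>>> send_rows(
  targets=[
    {"offset": [0,-0.06,-0.15],"spin": 0},
    {"offset": [0,-0.1,-0.3],"spin": 0},
    {"offset": [0,-0.1,-0.35],"spin": 0},
    {"offset": [0,-0.1,-0.35],"spin": 0},
  ],
)

```text
time_s: 7.27
eef_pos: [568.3, -206.1, 104.4]
ee_rot: [0.0, 0.129, 0.992, 0.0]
force: [0.2, 0.5, -0.8]
grip_width: 0.181
grip_force: 49.4
```

```bash
python3 - <<'E'
from h import *
for i in range(2):
    p,d=cap("scene"); s=ctrl.sense();print(np.round(s["eef_pos"],1),np.round(s["force"],1),np.round(s["wrist_torque"],2))
a=np.radians(-14.8); R=np.array([[np.cos(a),np.sin(a)],[-np.sin(a),np.cos(a)]])
P=cloud("scene",d)[d>0]; q=(P[:,:2]-[568,-205])@R.T; z=P[:,2]; r=np.hypot(*q.T)
for lo,hi in((79,83),(83,85),(85,87),(87,89),(89,91),(91,93),(93,96)):
    m=(r<40)&(z>lo)&(z<hi); print(lo,hi,m.sum(),np.round(np.percentile(q[m,0],[2,98]),1) if m.any() else"",np.round(np.percentile(q[m,1],[2,50,98]),1) if m.any() else"")
cv2.imwrite("pics/s5.png",cv2.resize(p[140:250,110:220],(600,600),interpolation=cv2.INTER_CUBIC)[...,::-1])
E
```

```text
[ 568.3 -206.   104.4] [ 1.2  1.1 -0.5] [ 0.   -0.08  0.03]
[ 568.3 -206.   104.4] [ 0.8  0.2 -1.7] [-0.03 -0.18 -0.04]
79 83 95 [-21.6  26.1] [-25.4  14.8  27. ]
83 85 98 [-21.5  25.7] [-27.   17.4  26.2]
85 87 25 [-22.   24.3] [-24.2  19.9  26.5]
87 89 14 [-13.  14.] [-4.7  6.6  9.2]
89 91 23 [-14.1  13.7] [-7.8  6.9  9.8]
91 93 20 [-10.2  14. ] [-7.7  6.4  9. ]
93 96 18 [-13.2  13. ] [-8.2  5.9  8.4]
```

View pics/s5.png

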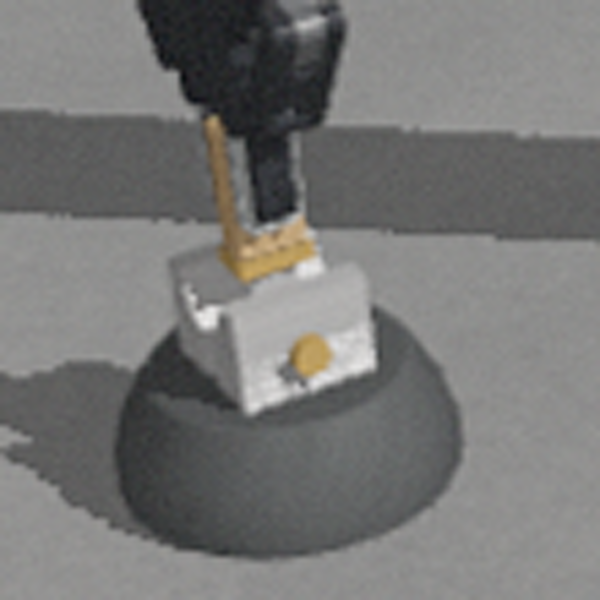

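The crop shows the collar (270,255) just above the jaw tops, with no bottom contact felt yet. Feeling for the floor.

>>> send_rows(
  targets=[
    {"offset": [0,0,-0.05],"spin": 0},
    {"offset": [0,0,-0.1],"spin": 0},
    {"offset": [0,0,-0.1],"spin": 0},
    {"offset": [0,0,-0.1],"spin": 0},
  ],
)

```text
time_s: 7.7
eef_pos: [568.4, -206.1, 104.3]
ee_rot: [0.0, 0.129, 0.992, -0.0]
force: [-0.5, 0.7, 5.9]
grip_width: 0.182
grip_force: 50.4
```

>>> send_rows(
  targets=[
    {"offset": [0,0,-0.05],"spin": 0},
    {"offset": [0,0,-0.1],"spin": 0},
    {"offset": [0,0,-0.1],"spin": 0},
    {"offset": [0,0,-0.1],"spin": 0},
  ],
)

```text
time_s: 8.03
eef_pos: [568.5, -206.2, 104.2]
ee_rot: [0.001, 0.128, 0.992, -0.0]
force: [-3.3, 2.3, 12.5]
grip_width: 0.177
grip_force: 51.4
```

On the floor: 12.5 N with no further travel. Relaxing the push, then releasing.

>>> send_rows(
  targets=[
    {"offset": [0,0,0.1],"spin": 0},
    {"offset": [0,0,0.14],"spin": 0},
    {"offset": [0,0,0.14],"spin": 0},
  ],
)

```text
time_s: 8.28
eef_pos: [568.4, -206.2, 104.3]
ee_rot: [0.0, 0.129, 0.992, -0.0]
force: [-1.0, 1.6, 4.8]
grip_width: 0.177
grip_force: 50.1
```

>>> send_rows(
  targets=[
    {"offset": [0,0,0],"spin": 0},
    {"offset": [0,0,0],"spin": 0},
    {"offset": [0,0,0],"spin": 0},
    {"offset": [0,0,0],"spin": 0},
    {"offset": [0,0,0],"spin": 0},
    {"offset": [0,0,0],"spin": 0},
  ],
  grip=0.7,
)

```text
time_s: 8.78
eef_pos: [568.2, -206.2, 103.7]
ee_rot: [-0.0, 0.129, 0.992, 0.0]
force: [-0.1, 0.1, -1.1]
grip_width: 0.699
grip_force: 0.0
```

>>> send_rows(
  targets=[
    {"offset": [0,0,1],"spin": 0},
    {"offset": [0,0,3],"spin": 0},
    {"offset": [0,0,6],"spin": 0},
    {"offset": [0,0,9],"spin": 0},
    {"offset": [0,0,12],"spin": 0},
    {"offset": [-2,0,14],"spin": 0},
    {"offset": [-5,0,15],"spin": 0},
    {"offset": [-8,0,15],"spin": 0},
  ],
)

```text
time_s: 9.45
eef_pos: [488.0, -206.4, 256.9]
ee_rot: [0.002, 0.128, 0.992, -0.001]
force: [0.1, -0.3, 0.1]
grip_width: 0.7
grip_force: 0.0
```

```bash
python3 - <<'E'
from h import *
s=ctrl.sense();print(s["time_s"],s["eef_pos"],s["force"],s["grip_width"])
a=np.radians(-14.8); R=np.array([[np.cos(a),np.sin(a)],[-np.sin(a),np.cos(a)]])
ims=[]
for n,b in(("scene",(130,110)),("top",(115,365))):
    p,d=cap(n); ims.append(cv2.resize(p[b[0]:b[0]+110,b[1]:b[1]+110],(400,400),interpolation=cv2.INTER_CUBIC))
    P=cloud(n,d)[d>0]; q=(P[:,:2]-[568,-205])@R.T; z=P[:,2]; r=np.hypot(*q.T)
    for lo,hi in((79,86),(87,91),(95,105),(105,115),(115,125),(125,135),(137,145)):
        m=(r<35)&(z>lo)&(z<hi)
        if m.sum()>3: print(n,lo,hi,m.sum(),np.round(np.percentile(q[m,0],[2,98]),1),np.round(np.percentile(q[m,1],[2,50,98]),1),"zmax",np.round(z[m].max(),1))
cv2.imwrite("pics/s6.png",np.hstack(ims)[...,::-1])
E
```

```text
9.45 [ 487.98166452 -206.4075868   256.91384932] [ 0.1298673 -0.3404531  0.1007844] 0.6995851701564918
scene 79 86 209 [-22.7  25.8] [-26.   18.   25.7] zmax 85.9
scene 87 91 33 [-12.1  14.2] [-9.   6.7  9. ] zmax 91.0
scene 95 105 68 [-12.1  13.3] [-5.8  5.9  8.6] zmax 105.0
scene 105 115 76 [-12.2  13. ] [-5.8  5.8  8.9] zmax 115.0
scene 115 125 78 [-12.2  13.3] [-5.8  5.8  9.1] zmax 124.8
scene 125 135 75 [-11.1  13. ] [-5.4  5.8  8.9] zmax 134.9
scene 137 145 88 [-12.4  12.8] [-7.7  3.   8.5] zmax 143.9
top 79 86 293 [-25.   22.8] [-26.   16.5  25.3] zmax 86.0
top 87 91 25 [-17.   14.4] [-24.6   6.6  15.1] zmax 91.0
top 95 105 37 [-15.1  10.2] [-7.5  6.7  7.5] zmax 104.8
top 105 115 37 [-14.7   8.4] [-5.9  7.   7.6] zmax 114.9
top 115 125 35 [-15.    9.3] [-7.   6.8  7.6] zmax 125.0
top 125 135 45 [-15.2   8.4] [-6.7  6.8  7.6] zmax 135.0
top 137 145 155 [-14.4  10.4] [-8.2 -0.   7.2] zmax 144.0
```

View pics/s6.png

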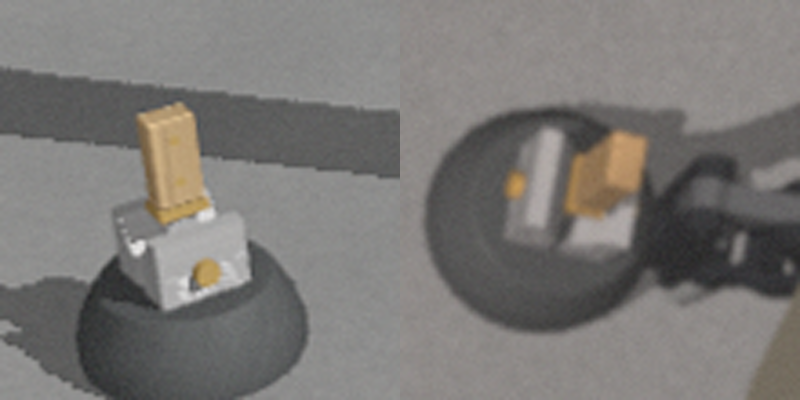

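The picture shows the gauge standing upright and centred in the gap (left 172,160; right 610,170). The collar is just over the jaws and the gripper is clear. Handing in.

```bash
python3 -c "
from rig import ctrl
print(ctrl.finish_job())"
```

```text
the job is handed in; nothing more can be done
None
```

The slab-handled feeler is standing in the vice gap with its tip pressed to the floor (12.5 N and no further travel), the gripper is clear, the mushroom-handled gauge was not touched, and I handed the job in at about 9.6 s; no verdict came back.

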